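# Roll the spare gas-filter cartridge into its parking stop and close the keeper

### The arm

A 7-joint arm with a two-finger parallel gripper is mounted at the origin on a cart in front of the work surface, level with it; the furniture and walls round the work are solid. World frame = base frame: x ahead of the robot, y to its left, z up, the work surface at z = 0. Lengths are in m, angles in rad, forces in N, time in s.
With the tool pointing down it reaches from about 0.4 to 0.85 m from the base axis. Payload 10.4 kg.
Tool frame: the origin (TCP) lies midway between the tips of the shut fingers; the grasp point (between the pads) lies 19 mm behind it (r.grasp_offset is the distance from the TCP to the grasp point, in m); x points along the fingers, y is the direction in which the jaws open and shut, and the axes are right-handed (so a half turn about x gives the same grasp; the last joint's range is limited). The gripper opens to 87 mm and grips with 3 to 60 N. Pads are 19 mm wide; open, the fingers measure 117 mm over their backs; the gripper's body (75 mm by 190 mm) begins 51 mm behind the grasp point.
Start: joints at [-1.315, 0.332, -0.065, 1.46, 0.022, 1.35, -0.088], TCP at [0.172, 0.601, 0.198] pointing down, gripper open.
Joint ranges: [-2.6, 2.6], [-0.5, 2.12], [-1.47, 1.34], [0.16, 2.42], [-1.27, 4.41], [0.06, 2.06], [-2.6, 2.6]. Speed limits (rad/s): [2.22, 2.22, 2.79, 2.79, 3.14, 3.14, 3.14].

### API

Orientations are given as a unit quaternion [x, y, z, w].
In Python, from bench import r, vision, close_job gives the robot as it stands. The module is installed in compiled form; this text tells all that it offers.
- The arm moves only by the shell command python3 -m pendant 'ROWS' [OPENING] [FORCE]. ROWS is text: rows parted by semicolons, each of 6 numbers parted by spaces: the shift along the tool's x, y, z in units of 0.25 m (1.0 is 0.25 m), then the turn, a rotation vector about the tool's x, y, z in units of 1.5 rad (1.0 is 1.5 rad). A call has 1 to 8 rows; each row is the pose to reach, as a shift and turn from the pose commanded when the call began, along the tool's axes at that moment; what a row does not reach only later rows make up. A row lasts 1/10 s, in which the tool goes at most 50 mm and 8.59 degrees, less where a joint would pass 70% of its speed; a pose out of reach is approached as far as the arm can. A call with a number of a shift or a turn outside -1 to 1 is refused whole. A call with a gripper value outside its range is refused whole. OPENING is the gripper command: -1 is shut, 1 is fully open, values between are in proportion, set as the call begins (- or left out, the last holds). The fingers move at their own pace and stop on an object; FORCE is the grip in N (left out, the last holds). Time passes only in rows, so rows that repeat a pose let the fingers close. It gives the time, the measured TCP pose, the force and the opening at its end, in the units of the state.
- r.read_state(): the state, without advancing time (a new reading comes with each control period).
- vision.camera(name): name is "scene" or "top" or "wrist"; returns (picture, depth): 420x560x3 uint8, blue, green, red; 420x560 float32, m along the optical axis (not along the pixel's ray), 0 where there is no reading.
- vision.get_calibration(name): a dict with "camera_matrix" (3x3 intrinsics, pixels), "rvec" (rotation vector, rad) and "tvec" (3), from world to camera coordinates, as OpenCV has them. Camera axes: x right, y down, z forward; pixel columns grow to the right and rows downward; lengths in m; the calibration is good to about 2 mm. A picture is of the moment at which its call begins: read the wrist's pose just before it. get_calibration takes no time and is no camera call; for the wrist camera it gives the pose at the moment of the call.
- close_job(): hands the job in, once; it reports no verdict.
The state is a dict: "time": time; "joint_positions": joint angles; "joint_vel": joint speeds; "joint_torque": joint torques, N m; "ee_pos": TCP position; "eef_rot": TCP orientation; "ft_force": force on the tool from outside, world axes, zero at the start; "torque": the same for the moment, N m; "width": finger opening in m.
Only numpy, scipy, OpenCV 4.12 (cv2) and the standard library are available. Lean on these libraries where they do the work, as an engineer would, in place of code of your own. Each camera call takes 0.05 s, during which the arm holds its last target. There are 200 camera calls.

### The job

With the fingertips pressed flat on top of the loose gas-filter cartridge, roll it along the bench until it lies snug and square against the rubber strip of the parking stop; keep to its top - do not grip it, push it from the side or lift it. Only then swing the yellow keeper arm fully shut behind it and let go. Leave the vial, the beaker and the petri dishes where they stand.

Things in the scene. Friction and masses are not known exactly. Their poses are not given: they have to be found in the camera images.
- holder: Aluminium parking stop fixed to the bench. Origin on the bench, middle of the stop bar's front; x = rolling direction, y along the bar, z up. Bar x 0 to 18 mm, y -105 to 125 mm, 30 mm high; black rubber strip on its front, face at x = -1 mm; foot 5 mm high behind it to x = 50 mm. Cheek 12 mm high at y 105 to 125 mm, x -71 to 11 mm, carries the keeper's pivot. Bare bench in front.
- home (a point): Where the cartridge's centre belongs: x = -23 mm, y = 0 of the holder, 22 mm above the bench. Up to 20 mm off along the bar serves as well. Keep the arm clear of the tall beige machine at the right of the bench (in the robot's frame beyond x = 0.57 m and right of y = -0.17 m).
- cartridge_center (a point): Centre of the loose gas-filter cartridge, a lying aluminium cylinder with a blue band, 44 mm in diameter, body 150 mm long (174 mm with brass end nipples). Own y axis along the cylinder; it turns as it rolls. Centre 22 mm, crown 44 mm above the bench. Starts 60 to 115 mm short of home, parallel to the bar within 0.1 rad.
- cartridge: The same cartridge, same origin and axes, 0.2 to 0.42 kg. It stops at once when let go; under a palm it rolls half as far as the palm travels, so short fingers need several strokes. The fingers may touch it only on top: touching it with the fingertips more than about 10 mm below its crown counts as gripping or pushing from the side.
- knob_center (a point): Middle of the red upright knob at the free end of the yellow keeper arm: 16 mm in diameter, 35 mm tall, 29 to 64 mm above the bench (this point 47 mm up), 150 mm from the hinge axis. The arm is a bar 8 mm thick, 15 to 29 mm above the bench.
- keeper_hinge (a point): The keeper's upright hinge axis, at x = -53 mm, y = 115 mm of the holder, 22 mm above the bench.
- keeper (a joint): Keeper arm angle (rad). 0 = shut: arm parallel to the bar, in front of a parked cartridge with 4 mm play, knob at x = -53, y = -35 mm of the holder. Grows as the knob swings towards the holder's -x, then +y (clockwise from above), to 2.3. Starts open at 1.75 to 2.1. Stays where left; about 0.4 N at the knob moves it. Cannot shut unless the cartridge is home.
- vial: Bystander: amber vial with a white cap, 27 mm across, 58 mm tall, standing behind the stop bar. Origin at the centre of its underside.
- beaker: Bystander: small clear beaker, 45 mm across, 52 mm tall, standing behind the stop bar. Origin at the centre of its underside.
- petri: Bystander: two stacked clear petri dishes, 62 mm across, 30 mm tall, standing beyond the hinge end of the stop. Origin at the centre of the underside.

How it is judged:
By the outcome, as a careful person would: the job done as asked, in the order asked, and still so for the second after the job is handed in, with the robot touching nothing.
It also fails if it takes over 72 s, if anything falls off the work surface, if the arm or the gripper's body presses on something with over 40 N, if the wrist force passes 120 N, or if a joint passes its speed limit or range.

## Working session

There is one attempt and no reset: what is moved stays moved. The work goes in short steps, Python scripts to look and compute and a shell command to move; the robot and the scene stay as the last step left them, time stands still between calls to the robot, and variables do not carry over. Pictures are saved under pics/ and viewed, about 8 in all and at most 12, crops included, and the job is handed in when it is done.

```bash
mkdir -p pics; ls; python3 - <<'E'
from bench import r, vision
import cv2,numpy as np
s=r.read_state(); print({k:np.round(v,3) for k,v in s.items()}, r.grasp_offset)
for n in("scene","top"):
    p,d=vision.camera(n); cv2.imwrite(f"pics/{n}0.png",p); np.savez(f"{n}0.npz",p=p,d=d)
    c=vision.get_calibration(n); R=cv2.Rodrigues(np.array(c["rvec"]))[0]; print(n,-R.T@np.array(c["tvec"]).ravel(),np.round(R,2).tolist())
E
```

```text
pics
{'time': np.float64(0.0), 'joint_positions': array([-1.315,  0.333, -0.065,  1.461,  0.022,  1.35 , -0.089]), 'joint_vel': array([-0.001, -0.001,  0.002,  0.001, -0.   ,  0.001, -0.   ]), 'joint_torque': array([-1.0000e-03, -6.2327e+01,  2.4000e-02, -3.8988e+01, -6.1000e-02,
        4.0000e-02,  0.0000e+00]), 'ee_pos': array([0.172, 0.6  , 0.197]), 'eef_rot': array([ 0.098,  0.7  , -0.099,  0.7  ]), 'ft_force': array([ 0.544,  0.825, -0.355]), 'torque': array([ 0.02 , -0.04 ,  0.013]), 'width': np.float64(0.087)} 0.0187
scene [ 0.12913526 -0.25253473  0.68747421] [[0.59, -0.81, -0.01], [-0.56, -0.4, -0.73], [0.59, 0.43, -0.69]]
top [0.46237297 0.13020603 0.94371503] [[-0.01, -1.0, 0.0], [-0.98, 0.01, -0.19], [0.19, -0.0, -0.98]]
```

View pics/top0.png

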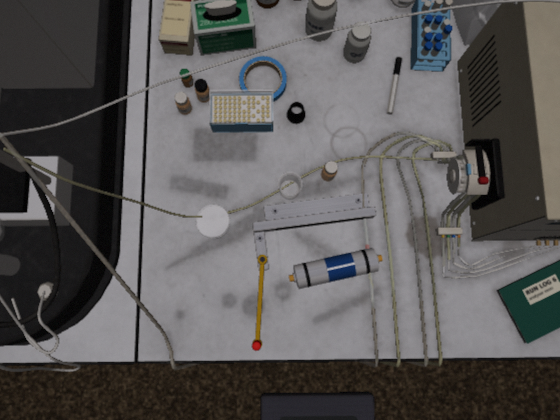

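View pics/scene0.png

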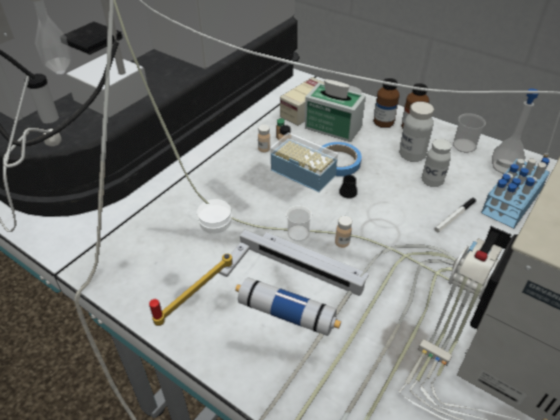

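Top view: the stop bar runs cols 255–375, rows 205–228. The cartridge lies about (337,268), the hinge at (263,258) and the red knob at (257,345). The petri dishes (213,221), beaker (290,185) and vial (330,171) are behind. The scene view agrees. Next I'll measure.

```bash
cat > h.py <<'E'
import cv2,numpy as np
from bench import r,vision
def cal(n):
    c=vision.get_calibration(n); return np.array(c["camera_matrix"]),cv2.Rodrigues(np.array(c["rvec"]))[0],np.array(c["tvec"]).ravel()
def ray(C,uv,z):
    K,R,t=C; uv=np.atleast_2d(np.asarray(uv,float)); d=np.c_[uv,np.ones(len(uv))]@np.linalg.inv(K).T@R
    o=-R.T@t; return o+d*((z-o[2])/d[:,2])[:,None]
def cloud(C,d):
    K,R,t=C; v,u=np.mgrid[:d.shape[0],:d.shape[1]]
    P=(np.stack([u,v,np.ones_like(u)],-1)@np.linalg.inv(K).T)*d[...,None]
    return (P-t)@R
def blobs(m,k=1):
    n,l,s,c=cv2.connectedComponentsWithStats(m.astype(np.uint8)); o=np.argsort(-s[1:,4])[:k]+1
    return [(c[i],s[i],l==i) for i in o]
def hsv(p): return cv2.cvtColor(p,cv2.COLOR_BGR2HSV)
def line(P):  # yaw of fitted line about +y axis, centre
    vx,vy,x,y=cv2.fitLine(P.astype(np.float32),cv2.DIST_HUBER,0,.01,.01).ravel(); 
    if vy<0: vx,vy=-vx,-vy
    return np.arctan2(-vx,vy),np.array([x,y])
def analyse(n,p,d,C):
    H=hsv(p); X=cloud(C,d); h,s,v=H[...,0],H[...,1],H[...,2]; out={}
    roi=(abs(X[...,0]-.4)<.25)&(abs(X[...,1]-.1)<.25)&(d>0)
    red=((h<6)|(h>174))&(s>150)&(v>90)&roi; c,st,m=blobs(red)[0]; out['knob47']=ray(C,c,.055)[0],X[m].mean(0),st[4]
    yel=(h>12)&(h<30)&(s>150)&(v>90)&roi; c,st,m=blobs(yel)[0]; uv=np.argwhere(m)[:,::-1]; P=ray(C,uv,.029)
    yw,c0=line(P[:,:2]); out['arm']=yw,P.min(0),P.max(0),st[4]
    blu=(h>100)&(h<130)&(s>120)&roi; c,st,m=blobs(blu)[0]; out['blue']=X[m].mean(0),X[m][:,2].max(),st[4],ray(C,c,.04)[0]
    return out,X,roi
E
python3 - <<'E'
from h import *
for n in("top","scene"):
    f=np.load(n+"0.npz");C=cal(n);o,X,roi=analyse(n,f['p'],f['d'],C)
    print(n);[print(k,[np.round(a,4) for a in v]) for k,v in o.items()]
    bc=o['blue'][0][:2]
    # bar top: z .026-.034
    z=X[...,2]; m=roi&(abs(z-.03)<.004)&(X[...,0]>bc[0]+.03)&(X[...,0]<bc[0]+.2)&(abs(X[...,1]-bc[1])<.17)
    c,s,mm=blobs(m)[0]; uv=np.argwhere(mm)[:,::-1]; P=ray(C,uv,.03)[:,:2]
    yw,c0=line(P); print('bar',yw,s, cv2.minAreaRect(P.astype(np.float32)*1000))
    e=np.array([np.cos(yw),np.sin(yw)]);q=(P-c0)@np.c_[e,[-e[1],e[0]]]; print('bar ext',c0,np.percentile(q,[1,50,99],axis=0))
    m=roi&(z>.01)&(z<.06)&(np.hypot(X[...,0]-bc[0],X[...,1]-bc[1])<.1)&(abs(X[...,0]-bc[0])<.045)
    m=cv2.morphologyEx(m.astype(np.uint8),cv2.MORPH_OPEN,np.ones((5,5)))
    c,s,mm=blobs(m)[0]; Q=X[mm]; top=Q[Q[:,2]>.036]; print('cart',line(top[:,:2]),Q[:,2].max(),np.percentile(Q,[1,99],axis=0),s, cv2.minAreaRect(Q[:,:2].astype(np.float32)*1000))
E
```

```text
top
knob47 [array([0.3886, 0.1643, 0.055 ]), array([0.3893, 0.1639, 0.0631]), np.int32(53)]
arm [np.float32(1.5055), array([0.3977, 0.1466, 0.029 ]), array([0.5461, 0.1652, 0.029 ]), np.int32(327)]
blue [array([0.512 , 0.0107, 0.0395]), np.float64(0.0469), np.int32(280), array([0.512 , 0.0108, 0.04  ])]
bar 0.11931331 [ 252  207  124   25 1204] ((611.0897216796875, 58.187774658203125), (19.286617279052734, 228.7487030029297), 6.84424352645874)
bar ext [0.6113844  0.05843218] [[-9.43125569e-03 -1.12116001e-01]
 [ 1.86873661e-05  2.20914898e-04]
 [ 9.09278798e-03  1.11440331e-01]]
cart (np.float32(0.21412571), array([0.5210639 , 0.02167707], dtype=float32)) 0.04809753532311395 [[ 0.48935108 -0.05782286  0.02264322]
 [ 0.55247121  0.0996968   0.04624288]] [ 289  249   93   40 2079] ((521.4151611328125, 21.153785705566406), (44.33793258666992, 173.31874084472656), 12.073728561401367)
scene
knob47 [array([0.3877, 0.1646, 0.055 ]), array([0.3847, 0.1598, 0.0623]), np.int32(65)]
arm [np.float32(1.5069), array([0.376 , 0.1392, 0.029 ]), array([0.538 , 0.1632, 0.029 ]), np.int32(485)]
blue [array([0.5063, 0.0084, 0.0345]), np.float64(0.0452), np.int32(574), array([0.5031, 0.0061, 0.04  ])]
bar 0.11883444 [ 240  230  126   57 1217] ((607.0831298828125, 53.20983123779297), (21.474828720092773, 229.2609405517578), 6.858212471008301)
bar ext [0.60870165 0.04777532] [[-1.03050010e-02 -1.06259981e-01]
 [ 3.72762299e-05 -3.05219126e-03]
 [ 9.61931246e-03  1.17385618e-01]]
cart (np.float32(0.1943525), array([0.5175228 , 0.00728582], dtype=float32)) 0.04746735477480123 [[ 0.48581929 -0.05945092  0.01440811]
 [ 0.54377423  0.09119912  0.04509801]] [ 236  278  102   57 2853] ((517.5394897460938, 18.834197998046875), (43.01959228515625, 170.13156127929688), 12.063974380493164)
```

```bash
cat >> h.py <<'E'
from scipy.spatial.transform import Rotation as Ro
def plan(pos,yaw,s=None,base=None):
    s=s or r.read_state(); R0=Ro.from_quat(s['eef_rot']); p0=np.array(s['ee_pos'])
    R0m=R0.as_matrix(); ey=np.array([-np.sin(yaw),np.cos(yaw),0]); ey*=np.sign(ey@R0m[:,1]) or 1
    ex=np.array([0,0,-1.]); T=Ro.from_matrix(np.c_[ex,ey,np.cross(ex,ey)])
    print('row',np.round(np.r_[R0m.T@(np.array(pos)-p0)/.25,(R0.inv()*T).as_rotvec()/1.5],4),'mm',np.round((np.array(pos)-p0)*1e3,1))
E
python3 - <<'E'
from h import *
s=r.read_state(); print(np.round(Ro.from_quat(s['eef_rot']).as_matrix(),3))
plan([.47,.02,.14],.21)
for n in("top","scene"):
    f=np.load(n+"0.npz");X=cloud(cal(n),f['d']); m=(f['d']>0)&(X[...,2]>.08)&(X[...,0]>.1)&(X[...,0]<.75)&(X[...,1]>-.2)&(X[...,1]<.7)
    for c,st,mm in blobs(m,6): print(n,np.round(c),st[4],np.round(np.percentile(X[mm],[2,98],axis=0),2).tolist())
E
```

```text
[[-0.     0.275  0.961]
 [-0.001  0.961 -0.275]
 [-1.    -0.001  0.   ]]
row [ 2.3030e-01 -1.9039e+00  1.7853e+00 -3.2590e-01 -2.0000e-04  9.0000e-04] mm [ 298.1 -580.5  -56.9]
top [ 54. 225.] 22812 [[0.41, 0.37, 0.1], [0.74, 0.55, 0.36]]
top [464. 174.] 1435 [[0.63, -0.2, 0.09], [0.71, -0.17, 0.17]]
top [ 24. 369.] 154 [[0.36, 0.48, 0.09], [0.38, 0.5, 0.27]]
top [470. 143.] 55 [[0.72, -0.2, 0.13], [0.72, -0.19, 0.16]]
top [1. 2.] 20 [[0.69, 0.34, 0.58], [0.7, 0.35, 0.59]]
scene [77. 96.] 28251 [[0.41, 0.37, 0.09], [0.74, 0.58, 0.34]]
scene [466. 265.] 1064 [[0.63, -0.2, 0.09], [0.71, -0.17, 0.17]]
scene [178.  22.] 208 [[0.67, 0.33, 0.28], [0.75, 0.42, 0.35]]
```

```bash
R='';python3 -m pendant '0 -0.95 0.89 -0.326 0 0;0 -0.95 0.89 -0.326 0 0;0 -0.95 0.89 -0.326 0 0;0 -0.95 0.89 -0.326 0 0;0 -0.95 0.89 -0.326 0 0;0 -0.95 0.89 -0.326 0 0;0 -0.95 0.89 -0.326 0 0;0 -0.95 0.89 -0.326 0 0' 1
python3 - <<'E'
from h import *
plan([.44,.02,.16],.21)
E
```

```text
time: 0.9
ee_pos: [0.3225, 0.3078, 0.1977]
eef_rot: [-0.072, 0.703, 0.072, 0.704]
ft_force: [-0.2, 0.7, -0.0]
width: 0.0871
row [ 1.5120e-01 -1.2226e+00  2.2660e-01 -3.9000e-03  1.0000e-04  2.0000e-04] mm [ 117.5 -287.8  -37.7]
```

```bash
python3 -m pendant '0 -1 0.19 0 0 0;0 -1 0.19 0 0 0;0 -1 0.19 0 0 0;0 -1 0.19 0 0 0;0 -1 0.19 0 0 0;0 -1 0.19 0 0 0;0 -1 0.19 0 0 0' >/dev/null; python3 -m pendant '0 -0.22 0.04 0 0 0;0 -0.22 0.04 0 0 0;0 -0.22 0.04 0 0 0;0 -0.22 0.04 0 0 0'
python3 - <<'E'
from h import *
p,d=vision.camera("wrist"); cv2.imwrite("pics/w1.png",p); C=cal("wrist"); print(-C[1].T@C[2],np.round(C[1],2).tolist())
np.savez("w1.npz",p=p,d=d,K=C[0],R=C[1],t=C[2])
E
```

```text
time: 2.0
ee_pos: [0.44, 0.027, 0.1974]
eef_rot: [-0.075, 0.703, 0.075, 0.703]
ft_force: [0.3, 0.4, 0.5]
width: 0.0868
[0.36013846 0.00863364 0.3833133 ] [[-0.21, 0.98, 0.0], [0.93, 0.2, 0.3], [0.29, 0.06, -0.95]]
```

View pics/w1.png

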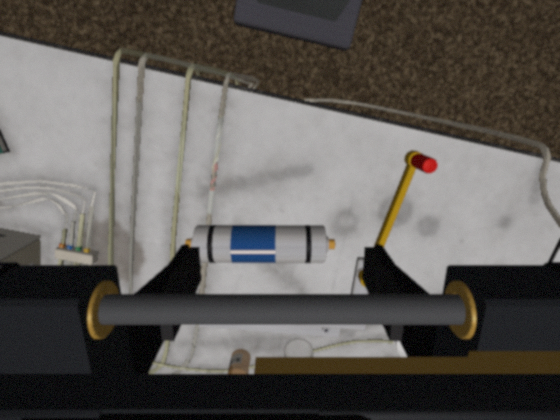

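Wrist view: the cartridge spans (187,244) to (334,244), the knob is at (425,164), and the fingertips hide the bar. Refining the cartridge pose from this view.

```bash
cat >> h.py <<'E'
def cart(p,d,C,c0):
    X=cloud(C,d); m=(d>0)&(X[...,2]>.012)&(X[...,2]<.055)&(np.hypot(X[...,0]-c0[0],X[...,1]-c0[1])<.1)&(abs(X[...,0]-c0[0])<.05)
    m=cv2.morphologyEx(m.astype(np.uint8),cv2.MORPH_OPEN,np.ones((5,5)))
    c,s,mm=blobs(m)[0]; Q=X[mm]; 
    print('cart rect',cv2.minAreaRect(Q[:,:2].astype(np.float32)*1000),'ridge',line(Q[Q[:,2]>.040][:,:2]),'zmax',np.percentile(Q[:,2],98),'px',s[4])
E
python3 - <<'E'
from h import *
f=np.load("w1.npz");C=f['K'],f['R'],f['t']; cart(f['p'],f['d'],C,(.519,.02))
H=hsv(f['p']); b=(H[...,0]>100)&(H[...,0]<130)&(H[...,1]>120); c,s,m=blobs(b)[0]; print('blue',c,s,ray(C,c,.04))
print('nip',ray(C,[(189,243),(333,244)],.022))
for n in("top",):
    p,d=vision.camera(n);C=cal(n);cart(p,d,C,(.519,.02)); cv2.imwrite("pics/t1.png",p)
E
```

```text
cart rect ((518.8430786132812, 17.82660675048828), (40.954559326171875, 172.7745819091797), 12.32313060760498) ridge (np.float32(0.20619209), array([0.5195663 , 0.02068603], dtype=float32)) zmax 0.043649331920438336 px 4991
blue [252.50746269 237.52558635] [231 226  44  23 938] [[0.50735604 0.008099   0.04      ]]
nip [[ 0.53752125 -0.063117    0.022     ]
 [ 0.50322492  0.10156777  0.022     ]]
cart rect ((521.2233276367188, 21.64287567138672), (44.236568450927734, 171.91317749023438), 12.010231018066406) ridge (np.float32(0.20902166), array([0.5212116 , 0.02163483], dtype=float32)) zmax 0.04573578206262206 px 1947
```

```bash
python3 - <<'E'
from h import *
plan([.5132,.0181,.060],.208)
E
```

```text
row [ 5.499e-01 -9.600e-02  2.789e-01  3.300e-03 -2.000e-04 -1.000e-04] mm [  73.2   -8.7 -137.5]
```

```bash
python3 -m pendant '0.2 -0.096 0.279 0.003 0 0;0.4 -0.096 0.279 0.003 0 0;0.55 -0.096 0.279 0.003 0 0;0.55 -0.096 0.279 0.003 0 0;0.55 -0.096 0.279 0.003 0 0;0.55 -0.096 0.279 0.003 0 0'; python3 -m pendant '0.04 0 0 0 0 0;0.056 0 0 0 0 0;0.056 0 0 0 0 0'
```

```text
time: 2.7
ee_pos: [0.5142, 0.0168, 0.0619]
eef_rot: [-0.073, 0.703, 0.073, 0.704]
ft_force: [0.6, -0.0, 0.4]
width: 0.0868
time: 3.0
ee_pos: [0.5135, 0.0164, 0.0463]
eef_rot: [-0.072, 0.703, 0.073, 0.703]
ft_force: [0.4, -0.1, -0.7]
width: 0.0872
```

Not in contact yet, so I'll step down and watch the force.

```bash
python3 -m pendant '0.008 0 0 0 0 0;0.008 0 0 0 0 0;0.008 0 0 0 0 0'; python3 -m pendant '0.006 0 0 0 0 0;0.006 0 0 0 0 0;0.006 0 0 0 0 0'
```

```text
time: 3.3
ee_pos: [0.5137, 0.0161, 0.0443]
eef_rot: [-0.073, 0.703, 0.073, 0.703]
ft_force: [0.3, 0.6, -0.7]
width: 0.0874
time: 3.6
ee_pos: [0.5136, 0.0161, 0.0426]
eef_rot: [-0.073, 0.703, 0.073, 0.703]
ft_force: [-0.3, 0.3, -0.1]
width: 0.0871
```

```bash
python3 -m pendant '0.012 0 0 0 0 0;0.012 0 0 0 0 0;0.012 0 0 0 0 0'; python3 -m pendant '0.01 0 0 0 0 0;0.01 0 0 0 0 0;0.01 0 0 0 0 0'
python3 - <<'E'
from h import *
p,d=vision.camera("scene"); cv2.imwrite("pics/s2.png",cv2.resize(p[220:370,180:380],None,fx=4,fy=4,interpolation=cv2.INTER_CUBIC))
E
```

```text
time: 3.9
ee_pos: [0.5135, 0.0161, 0.0395]
eef_rot: [-0.073, 0.703, 0.073, 0.703]
ft_force: [-0.1, 0.6, 0.6]
width: 0.0869
time: 4.2
ee_pos: [0.5136, 0.0161, 0.0371]
eef_rot: [-0.073, 0.703, 0.073, 0.703]
ft_force: [-0.9, -0.5, 0.0]
width: 0.0868
```

View pics/s2.png

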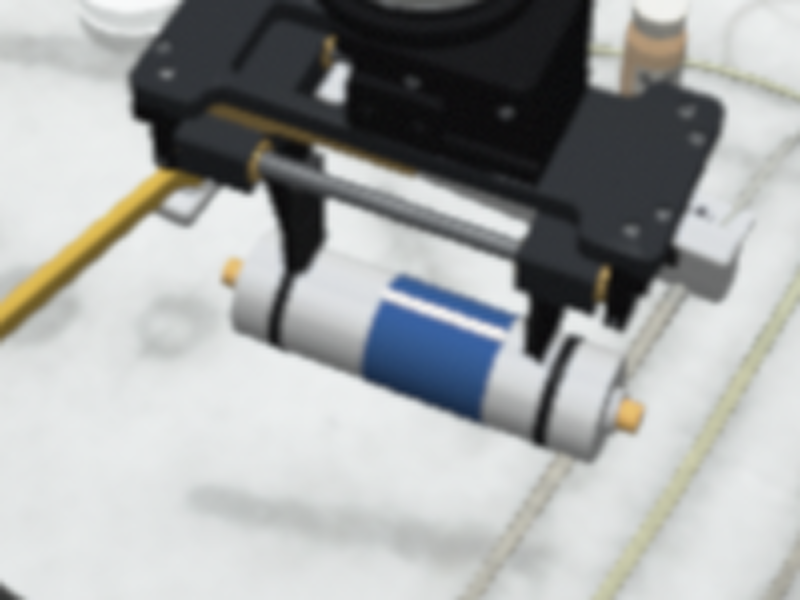

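```bash
python3 - <<'E'
from h import *
C=cal("scene")
for z in(.05,.044,.037): print(z,np.round(ray(C,[(255,287.5),(315,308.7)],z),4).tolist())
K,R,t=C; s=r.read_state(); M=Ro.from_quat(s['eef_rot']).as_matrix()
for dy in(-.051,.051):
  for dz in(-.0095,.0095):
    P=s['ee_pos']+M@[0,dy,dz]; q=K@(R@P+t); print(np.round(P,4),np.round(q[:2]/q[2],1))
p,d=vision.camera("scene"); X=cloud(C,d); print('cart'); cart(p,d,C,(.519,.02))
for c in(252,255,258): print([np.round(X[v,c]*1e3).tolist() for v in(275,280,284,287,290)])
p,d=vision.camera("wrist"); cv2.imwrite("pics/w3.png",p); np.savez("w3.npz",p=p,d=d)
E
```

```text
0.05 [[0.5017, 0.0646, 0.05], [0.5227, -0.0309, 0.05]]
0.044 [[0.5053, 0.0676, 0.044], [0.5264, -0.0288, 0.044]]
0.037 [[0.5093, 0.0711, 0.037], [0.5307, -0.0264, 0.037]]
[ 0.5148 -0.0357  0.0371] [314.4 319. ]
[ 0.5334 -0.0319  0.0371] [319.  309.2]
[0.4939 0.0641 0.0371] [252.4 296.1]
[0.5125 0.068  0.0371] [257.8 287. ]
cart
cart rect ((517.5405883789062, 18.55908966064453), (43.05845642089844, 169.58567810058594), 12.06647777557373) ridge (np.float32(0.21681398), array([0.51841736, 0.01428829], dtype=float32)) zmax 0.04451865636105977 px 2676
[[495.0, 63.0, 89.0], [491.0, 60.0, 83.0], [492.0, 61.0, 72.0], [493.0, 63.0, 62.0], [500.0, 70.0, 41.0]]
[[496.0, 58.0, 91.0], [495.0, 58.0, 80.0], [495.0, 58.0, 71.0], [494.0, 58.0, 64.0], [503.0, 66.0, 42.0]]
[[503.0, 58.0, 84.0], [501.0, 57.0, 75.0], [502.0, 58.0, 64.0], [509.0, 64.0, 44.0], [505.0, 62.0, 43.0]]
```

View pics/w3.png

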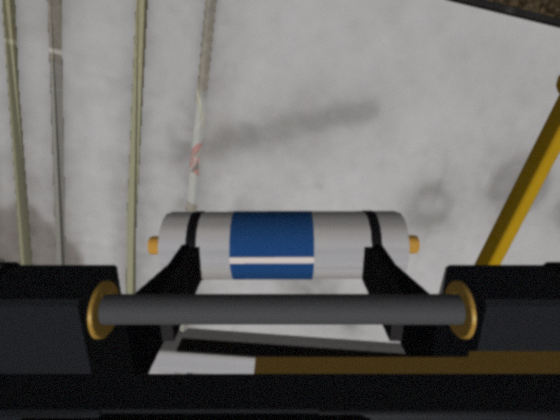

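The fingertip's lower edge reads z≈0.06 while the TCP is at 0.037. So the open fingers' tips sit about 20 mm behind the TCP. Both fingers hang over the cartridge top, so I'll continue down in small steps.

```bash
python3 -m pendant '0.016 0 0 0 0 0;0.032 0 0 0 0 0;0.032 0 0 0 0 0' | grep -E 'ee|ft'; python3 -m pendant '0.012 0 0 0 0 0;0.012 0 0 0 0 0' | grep -E 'ee|ft'; python3 -m pendant '0.006 0 0 0 0 0;0.006 0 0 0 0 0'| grep -E 'ee|ft'; python3 -m pendant '0.006 0 0 0 0 0;0.006 0 0 0 0 0'| grep -E 'ee|ft'
```

```text
ee_pos: [0.5131, 0.0161, 0.0284]
eef_rot: [-0.073, 0.704, 0.073, 0.703]
ft_force: [-0.5, -0.4, 0.6]
ee_pos: [0.5134, 0.0161, 0.0258]
eef_rot: [-0.073, 0.704, 0.073, 0.703]
ft_force: [0.2, -0.2, -0.4]
ee_pos: [0.5136, 0.0161, 0.0245]
eef_rot: [-0.073, 0.703, 0.073, 0.703]
ft_force: [0.2, 0.5, 0.7]
ee_pos: [0.5136, 0.0161, 0.023]
eef_rot: [-0.073, 0.703, 0.073, 0.703]
ft_force: [0.3, 0.0, -0.6]
```

```bash
python3 - <<'E'
from h import *
C=cal("scene");p,d=vision.camera("scene"); X=cloud(C,d)
for c in(252,256,260,310,314,318): print(c,[(v,*np.round(X[v,c]*1e3).astype(int).tolist(),int(p[v,c].max())) for v in range(278 if c<300 else 298,306 if c<300 else 326,2)])
cv2.imwrite("pics/s4.png",cv2.resize(p[250:350,220:350],None,fx=6,fy=6,interpolation=cv2.INTER_CUBIC))
E
```

```text
252 [(278, 490, 60, 88, 16), (280, 493, 62, 79, 15), (282, 492, 62, 76, 18), (284, 492, 62, 71, 20), (286, 492, 62, 66, 25), (288, 493, 63, 60, 22), (290, 492, 62, 56, 16), (292, 492, 63, 51, 29), (294, 497, 67, 37, 131), (296, 494, 65, 36, 176), (298, 492, 64, 34, 170), (300, 492, 64, 30, 158), (302, 490, 62, 29, 143), (304, 489, 62, 25, 124)]
256 [(278, 497, 57, 84, 21), (280, 497, 58, 78, 22), (282, 497, 58, 73, 24), (284, 496, 57, 71, 22), (286, 495, 57, 66, 22), (288, 495, 57, 62, 22), (290, 496, 58, 55, 26), (292, 494, 57, 53, 59), (294, 499, 61, 40, 176), (296, 497, 59, 38, 206), (298, 496, 59, 35, 192), (300, 494, 57, 33, 172), (302, 492, 56, 31, 157), (304, 490, 55, 28, 139)]
260 [(278, 509, 60, 70, 62), (280, 507, 58, 67, 60), (282, 507, 59, 62, 46), (284, 508, 60, 56, 45), (286, 508, 60, 51, 86), (288, 507, 59, 48, 167), (290, 508, 60, 41, 217), (292, 505, 57, 41, 225), (294, 502, 56, 40, 224), (296, 500, 54, 39, 217), (298, 498, 53, 37, 204), (300, 496, 51, 36, 187), (302, 494, 50, 33, 169), (304, 493, 49, 30, 153)]
310 [(298, 487, -42, 125, 41), (300, 538, -13, 40, 158),
[... 333 characters left out ...]
 127, 27), (300, 488, -48, 124, 26), (302, 513, -34, 80, 19), (304, 512, -35, 77, 17), (306, 513, -34, 71, 14), (308, 513, -35, 66, 16), (310, 513, -35, 61, 14), (312, 514, -35, 55, 13), (314, 511, -36, 54, 20), (316, 512, -36, 49, 116), (318, 515, -35, 39, 175), (320, 514, -35, 35, 141), (322, 512, -37, 34, 97), (324, 510, -38, 32, 62)]
318 [(298, 489, -53, 131, 28), (300, 488, -54, 128, 26), (302, 489, -53, 122, 24), (304, 518, -38, 73, 15), (306, 523, -35, 60, 16), (308, 524, -35, 53, 22), (310, 525, -35, 47, 41), (312, 524, -36, 44, 55), (314, 523, -36, 40, 54), (316, 520, -39, 41, 65), (318, 518, -40, 39, 89), (320, 517, -40, 36, 132), (322, 515, -42, 35, 142), (324, 513, -43, 33, 155)]
```

View pics/s4.png

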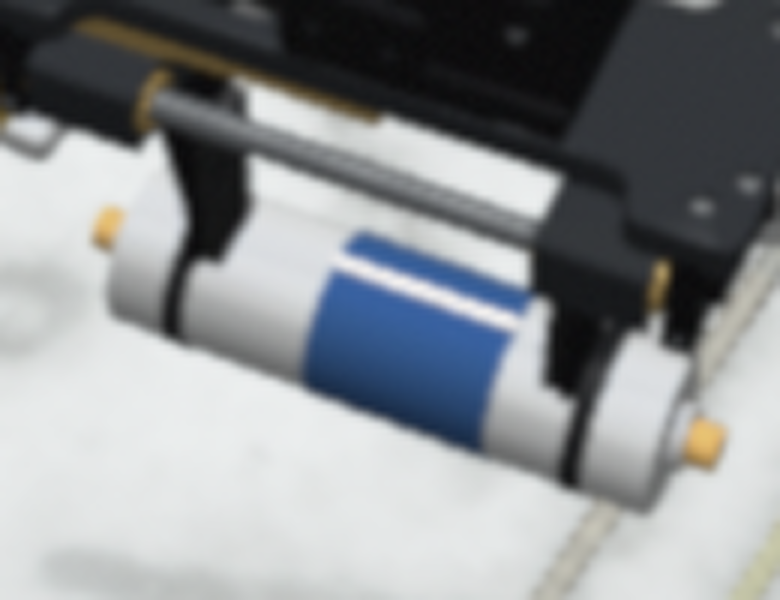

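Picture: both fingers hover over the cartridge top, lower edges at about z=0.048. Continuing down.

```bash
for i in 1; do python3 -m pendant '0.008 0 0 0 0 0;0.008 0 0 0 0 0' | grep -E 'ee|ft'; python3 -m pendant '0.006 0 0 0 0 0;0.006 0 0 0 0 0' | grep -E 'ee|ft'; python3 -m pendant '0.004 0 0 0 0 0;0.004 0 0 0 0 0'| grep -E 'ee|ft'; done
```

```text
ee_pos: [0.5135, 0.0162, 0.0209]
eef_rot: [-0.073, 0.703, 0.073, 0.703]
ft_force: [-0.3, -0.2, -0.4]
ee_pos: [0.5137, 0.0162, 0.0196]
eef_rot: [-0.073, 0.703, 0.073, 0.703]
ft_force: [0.8, 0.9, 0.4]
ee_pos: [0.5147, 0.0164, 0.0194]
eef_rot: [-0.072, 0.703, 0.073, 0.704]
ft_force: [-0.1, -0.0, 6.1]
```

Contact made at 6 N. First stroke: 28 mm forward with a small clockwise turn, then check.

```bash
python3 -m pendant '0.003 0 0 0 0 0;0.003 0 0.028 0.008 0 0;0.003 0 0.056 0.015 0 0;0.003 0 0.084 0.022 0 0;0.003 0 0.112 0.03 0 0;0.003 0 0.112 0.03 0 0' | grep -E 'time|ee|ft'; python3 -m pendant '-0.06 0 0 0 0 0;-0.06 0 0 0 0 0'|grep -E 'ee|ft'
python3 - <<'E'
from h import *
for n in("scene","wrist"):
    p,d=vision.camera(n); print(n);cart(p,d,cal(n),(.532,.023))
s=r.read_state(); M=Ro.from_quat(s['eef_rot']).as_matrix(); print('yaw',np.arctan2(-M[0,1],M[1,1]))
E
```

```text
time: 6.5
ee_pos: [0.5433, 0.0223, 0.0192]
eef_rot: [-0.057, 0.704, 0.057, 0.706]
ft_force: [0.8, 1.0, 12.1]
ee_pos: [0.542, 0.0218, 0.0347]
eef_rot: [-0.057, 0.704, 0.057, 0.706]
ft_force: [-0.4, 0.2, -0.7]
scene
cart rect ((528.1446533203125, 19.774642944335938), (42.65640640258789, 173.4845428466797), 11.370594024658203) ridge (np.float32(0.20434506), array([0.529681  , 0.01783242], dtype=float32)) zmax 0.04446720131435922 px 2819
wrist
cart rect ((530.9828491210938, 20.101348876953125), (43.81259536743164, 173.88697814941406), 11.706134796142578) ridge (np.float32(0.20148169), array([0.5305843 , 0.02130955], dtype=float32)) zmax 0.042789794865433856 px 17797
yaw 0.16068621362216337
```

```bash
python3 -m pendant '0 0 -0.068 -0.027 0 0;0 0 -0.068 -0.027 0 0;0.045 0 -0.068 -0.027 0 0;0.058 0 -0.068 -0.027 0 0;0.064 0 -0.068 -0.027 0 0;0.064 0 -0.068 -0.027 0 0'|grep -E 'ee|ft';python3 -m pendant '0 0 0.022 0.012 0 0;0 0 0.045 0.024 0 0;0 0 0.067 0.036 0 0;0 0 0.09 0.048 0 0;0 0 0.112 0.06 0 0;0 0 0.112 0.06 0 0' | grep -E 'time|ee|ft'; python3 -m pendant '-0.06 0 0 0 0 0;-0.06 0 0 0 0 0'|grep -E 'ee|ft'
python3 - <<'E'
from h import *
for n in("scene","wrist"):
    p,d=vision.camera(n); print(n);cart(p,d,cal(n),(.543,.025))
s=r.read_state(); M=Ro.from_quat(s['eef_rot']).as_matrix(); print('yaw',np.arctan2(-M[0,1],M[1,1]))
E
```

```text
ee_pos: [0.5283, 0.0202, 0.0191]
eef_rot: [-0.07, 0.701, 0.071, 0.706]
ft_force: [-0.9, 2.5, 23.8]
time: 8.0
ee_pos: [0.5561, 0.0248, 0.019]
eef_rot: [-0.039, 0.704, 0.039, 0.708]
ft_force: [1.5, -1.8, 21.9]
ee_pos: [0.5528, 0.0248, 0.0328]
eef_rot: [-0.039, 0.705, 0.039, 0.707]
ft_force: [0.9, -1.2, -0.4]
scene
cart rect ((542.581787109375, 22.69085693359375), (44.579368591308594, 174.30099487304688), 6.721984386444092) ridge (np.float32(0.12093171), array([0.54290956, 0.02001281], dtype=float32)) zmax 0.044612270442073235 px 2716
wrist
cart rect ((543.9165649414062, 22.4774169921875), (42.87385559082031, 173.88555908203125), 7.106175422668457) ridge (np.float32(0.12104972), array([0.5439508 , 0.02285802], dtype=float32)) zmax 0.0428703401146626 px 17672
yaw 0.111127784136812
```

```bash
python3 -m pendant '0 0 -0.08 -0.006 0 0;0 0 -0.08 -0.006 0 0;0.04 0 -0.08 -0.006 0 0;0.052 0 -0.08 -0.006 0 0;0.058 0 -0.08 -0.006 0 0;0.058 0 -0.08 -0.006 0 0'|grep -E 'ee|ft';python3 -m pendant '0 0 0.024 0 0 0;0 0 0.048 0 0 0;0 0 0.072 0 0 0;0 0 0.096 0 0 0;0 0 0.12 0 0 0;0 0 0.12 0 0 0' | grep -E 'time|ee|ft'; python3 -m pendant '-0.06 0 0 0 0 0;-0.06 0 0 0 0 0'|grep -E 'ee|ft'
python3 - <<'E'
from h import *
for n in("scene","wrist"):
    p,d=vision.camera(n); print(n);cart(p,d,cal(n),(.558,.024))
s=r.read_state(); M=Ro.from_quat(s['eef_rot']).as_matrix(); print('yaw',np.arctan2(-M[0,1],M[1,1]))
E
```

```text
ee_pos: [0.5344, 0.0232, 0.0187]
eef_rot: [-0.042, 0.704, 0.043, 0.707]
ft_force: [-1.6, 0.4, 17.5]
time: 9.5
ee_pos: [0.5654, 0.0269, 0.0192]
eef_rot: [-0.042, 0.704, 0.043, 0.708]
ft_force: [0.3, 2.1, 20.8]
ee_pos: [0.5627, 0.0261, 0.0334]
eef_rot: [-0.042, 0.705, 0.042, 0.706]
ft_force: [0.0, 0.5, 0.4]
scene
cart rect ((554.941162109375, 23.84557342529297), (43.288818359375, 173.0835418701172), 6.30768346786499) ridge (np.float32(0.12586232), array([0.5557628 , 0.02074813], dtype=float32)) zmax 0.044673569137586036 px 2611
wrist
cart rect ((555.988525390625, 23.97271728515625), (40.76800537109375, 173.81478881835938), 6.871954917907715) ridge (np.float32(0.118857704), array([0.55664235, 0.0258227 ], dtype=float32)) zmax 0.04274967433684406 px 17162
yaw 0.12012948652479663
```

```bash
python3 -m pendant '0 0 -0.071 0 0 0;0 0 -0.071 0 0 0;0.04 0 -0.071 0 0 0;0.052 0 -0.071 0 0 0;0.059 0 -0.071 0 0 0;0.059 0 -0.071 0 0 0'|grep -E 'ee|ft';python3 -m pendant '0 0 0.024 0 0 0;0 0 0.048 0 0 0;0 0 0.072 0 0 0;0 0 0.096 0 0 0;0 0 0.12 0 0 0;0 0 0.12 0 0 0' | grep -E 'time|ee|ft'; python3 -m pendant '-0.06 0 0 0 0 0;-0.06 0 0 0 0 0'|grep -E 'ee|ft'
python3 - <<'E'
from h import *
for n in("scene","wrist"):
    p,d=vision.camera(n); print(n);cart(p,d,cal(n),(.57,.026))
E
```

```text
ee_pos: [0.546, 0.0245, 0.0186]
eef_rot: [-0.042, 0.705, 0.043, 0.707]
ft_force: [-0.9, 0.8, 13.1]
time: 11.0
ee_pos: [0.5771, 0.0283, 0.0193]
eef_rot: [-0.042, 0.704, 0.043, 0.708]
ft_force: [-0.3, 1.7, 17.6]
ee_pos: [0.5749, 0.0275, 0.0339]
eef_rot: [-0.042, 0.705, 0.042, 0.706]
ft_force: [0.4, 0.2, -0.1]
scene
cart rect ((582.3279418945312, 24.600257873535156), (77.2642593383789, 173.78289794921875), 4.035008907318115) ridge (np.float32(0.1221071), array([0.5680628 , 0.02244323], dtype=float32)) zmax 0.04435253334467065 px 3490
wrist
cart rect ((570.1266479492188, 25.911178588867188), (43.125118255615234, 174.64724731445312), 6.985260963439941) ridge (np.float32(0.122822), array([0.5697573 , 0.02585051], dtype=float32)) zmax 0.04275824257639927 px 16996
```

```bash
python3 -m pendant '0 0 -0.068 0 0 0;0 0 -0.068 0 0 0;0.04 0 -0.068 0 0 0;0.052 0 -0.068 0 0 0;0.06 0 -0.068 0 0 0;0.06 0 -0.068 0 0 0'|grep -E 'ee|ft';python3 -m pendant '0 0 0.024 0 0 0;0 0 0.048 0 0 0;0 0 0.072 0 0 0;0 0 0.096 0 0 0;0 0 0.12 0 0 0;0 0 0.12 0 0 0' | grep -E 'time|ee|ft'; python3 -m pendant '-0.06 0 0 0 0 0;-0.06 0 0 0 0 0'|grep -E 'ee|ft'
python3 - <<'E'
from h import *
p,d=vision.camera("wrist"); C=cal("wrist");X=cloud(C,d);X[X[...,0]<.5]=0
m=(X[...,2]>.040)&(X[...,2]<.05)&(abs(X[...,0]-.58)<.03)&(abs(X[...,1]-.027)<.09); print(line(blobs(m)[0] and X[blobs(m)[0][2]][:,:2]))
p,d=vision.camera("scene"); cv2.imwrite("pics/s5.png",cv2.resize(p[200:350,210:400],None,fx=4,fy=4,interpolation=cv2.INTER_CUBIC))
E
```

```text
ee_pos: [0.5588, 0.0261, 0.0186]
eef_rot: [-0.042, 0.705, 0.043, 0.707]
ft_force: [-1.3, 1.2, 12.9]
time: 12.5
ee_pos: [0.5829, 0.0285, 0.0189]
eef_rot: [-0.042, 0.709, 0.043, 0.702]
ft_force: [-31.2, -1.8, 46.9]
ee_pos: [0.5881, 0.0291, 0.0338]
eef_rot: [-0.042, 0.705, 0.043, 0.707]
ft_force: [0.2, 0.4, 0.0]
(np.float32(0.12579723), array([0.5811141 , 0.02702404], dtype=float32))
```

View pics/s5.png

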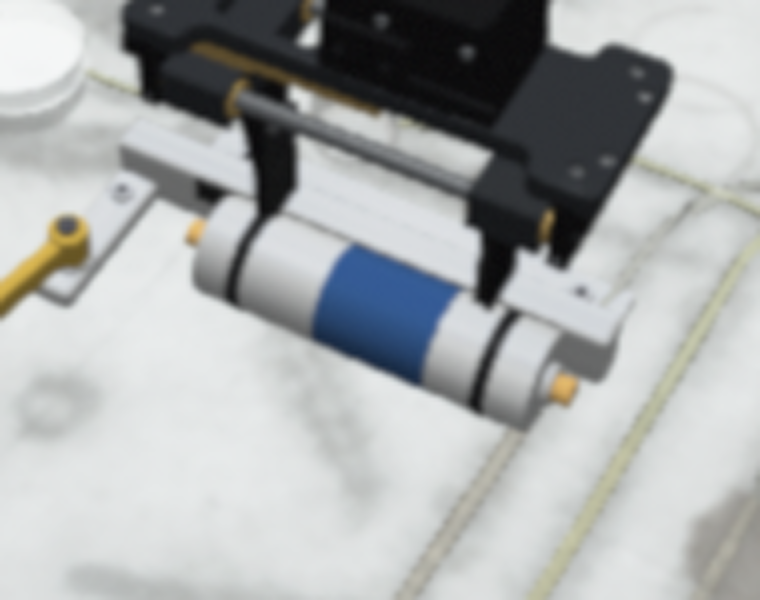

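Picture: the cartridge lies along the stop with no visible gap, and the push showed 31 N of stop reaction. I'll lift, move over the knob, and check squareness from the clear views before swinging.

```bash
python3 -m pendant '-0.2 0 0 0 0 0;-0.4 0 0 0 0 0;-0.4 0 0 0 0 0;-0.4 0 0 0 0 0' -0.1|grep ee
python3 - <<'E'
from h import *
plan([.388,.1645,.12],.12)
E
```

```text
ee_pos: [0.5873, 0.0294, 0.133]
eef_rot: [-0.042, 0.705, 0.043, 0.706]
row [ 5.110e-02  6.322e-01 -7.267e-01  3.000e-04  1.100e-03 -3.000e-04] mm [-199.3  135.1  -13. ]
```

```bash
python3 -m pendant '0 0.632 -0.727 0 0 0;0 0.632 -0.727 0 0 0;0 0.632 -0.727 0 0 0;0 0.632 -0.727 0 0 0;0 0.632 -0.727 0 0 0;0 0.632 -0.727 0 0 0;0 0.632 -0.727 0 0 0;0 0.632 -0.727 0 0 0'
python3 - <<'E'
from h import *
for n in("top","scene"):
    p,d=vision.camera(n);C=cal(n);X=cloud(C,d);z=X[...,2]; np.savez(n+"6.npz",p=p,d=d)
    m=(z>.040)&(z<.05)&(abs(X[...,0]-.58)<.03)&(abs(X[...,1]-.027)<.09); Q=X[blobs(m)[0][2]]; print(n,'ridge',line(Q[:,:2]),len(Q))
    m=(z>.012)&(z<.06)&(X[...,0]>.5)&(X[...,0]<.6)&(abs(X[...,1]-.025)<.1)&(hsv(p)[...,2]>0)
    m=(abs(z-.03)<.004)&(X[...,0]>.594)&(X[...,0]<.65)&(abs(X[...,1]-.05)<.13); uv=np.argwhere(blobs(m)[0][2])[:,::-1]; P=ray(C,uv,.03)
    print('bar',line(P[:,:2]),cv2.minAreaRect(P[:,:2].astype(np.float32)*1000))
    H=hsv(p);h,s=H[...,0],H[...,1]; b=(h>100)&(h<130)&(s>120)&(abs(X[...,0]-.57)<.04)&(abs(X[...,1]-.02)<.06); c,st,mm=blobs(b)[0]; print('blue',ray(C,c,.04),X[mm].mean(0))
    nb=(h>10)&(h<25)&(s>90)&(abs(X[...,0]-.58)<.04)&(abs(X[...,1]-.02)<.12); print('nip',[(np.round(ray(C,c,.022)[0],4),st[4]) for c,st,mm in blobs(nb,2)])
    red=((h<6)|(h>174))&(s>150)&(H[...,2]>90)&(abs(X[...,0]-.4)<.1)&(abs(X[...,1]-.15)<.1); print('knob',[(np.round(ray(C,c,.055)[0],4),st[4]) for c,st,mm in blobs(red)])
p,d=np.load("top6.npz")['p'],0; cv2.imwrite("pics/t6.png",cv2.resize(p[170:360,230:400],None,fx=4,fy=3.1,interpolation=cv2.INTER_CUBIC))
E
```

```text
time: 14.0
ee_pos: [0.3876, 0.1635, 0.1319]
eef_rot: [-0.042, 0.706, 0.042, 0.706]
ft_force: [0.0, -0.2, 0.2]
width: 0.0393
top ridge (np.float32(0.12000462), array([0.58244926, 0.0294909 ], dtype=float32)) 1020
bar (np.float32(0.10816034), array([0.6119838 , 0.04871269], dtype=float32)) ((608.8761596679688, 57.928131103515625), (24.1191463470459, 228.76560974121094), 6.644813537597656)
blue [[0.58340155 0.02269371 0.04      ]] [0.58353255 0.0226115  0.03927835]
nip [(array([0.5735, 0.1118, 0.022 ]), np.int32(23)), (array([ 0.594 , -0.0539,  0.022 ]), np.int32(19))]
knob [(array([ 0.6801, -0.2509,  0.055 ]), np.int32(1))]
scene ridge (np.float32(0.118966416), array([0.5804444 , 0.02358042], dtype=float32)) 997
bar (np.float32(0.107558206), array([0.60999304, 0.04274595], dtype=float32)) ((609.1658935546875, 53.127479553222656), (36.95655059814453, 227.90956115722656), 1.3877371549606323)
blue [[0.56927645 0.01793614 0.04      ]] [0.5716659  0.01947499 0.03650433]
nip [(array([ 0.5912, -0.054 ,  0.022 ]), np.int32(33)), (array([0.5707, 0.1123, 0.022 ]), np.int32(11))]
knob [(array([0.3833, 0.1575, 0.055 ]), np.int32(137))]
```

View pics/t6.png

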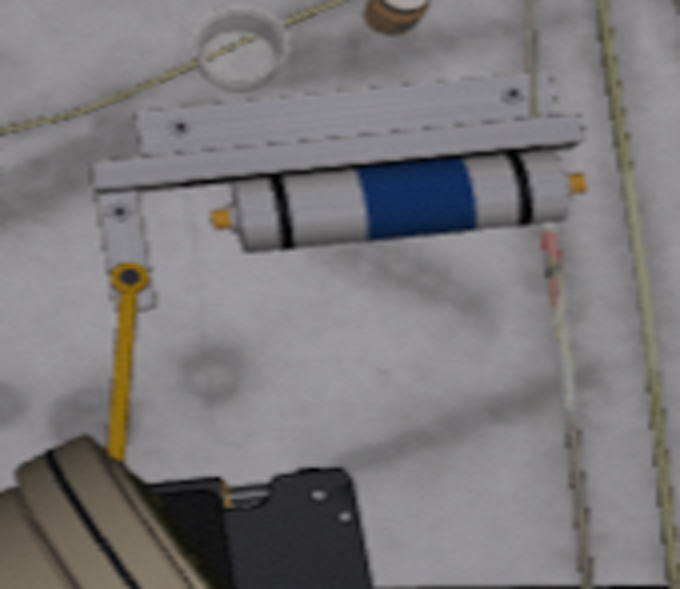

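The cartridge is square: ridge yaw 0.119–0.120 against the bar's 0.119. Its centre is at x ≈ -22 mm and y ≈ -15 mm of the holder, inside the tolerance. Now I'll lower over the knob and grip it lightly.

```bash
python3 -m pendant '0.15 0 0 0 0 0;0.3 0 0 0 0 0;0.36 0 0 0 0 0;0.37 0 0 0 0 0;0.37 0 0 0 0 0' -0.1; python3 -m pendant '0 0 0 0 0 0;0 0 0 0 0 0;0 0 0 0 0 0;0 0 0 0 0 0;0 0 0 0 0 0;0 0 0 0 0 0' -1 6
```

```text
time: 14.6
ee_pos: [0.3877, 0.1637, 0.0402]
eef_rot: [-0.042, 0.706, 0.042, 0.706]
ft_force: [1.2, -0.7, 0.9]
width: 0.0393
time: 15.2
ee_pos: [0.3873, 0.1643, 0.0402]
eef_rot: [-0.042, 0.706, 0.043, 0.706]
ft_force: [0.6, 0.2, -1.4]
width: 0.0026
```

```bash
python3 - <<'E'
from h import *
p,d=vision.camera("scene"); C=cal("scene"); cv2.imwrite("pics/s7.png",cv2.resize(p[220:370,100:290],None,fx=4,fy=4,interpolation=cv2.INTER_CUBIC))
K,R,t=C
for P in([.388,.1645,.064],[.388,.1645,.03],r.read_state()['ee_pos']): q=K@(R@np.array(P)+t); q=q[:2]/q[2]; print(q,(q-[100,220])*4)
H=hsv(p);h,s=H[...,0],H[...,1];X=cloud(C,d)
red=((h<6)|(h>174))&(s>150)&(H[...,2]>90)&(abs(X[...,0]-.4)<.1)&(abs(X[...,1]-.15)<.1)
for c,st,mm in blobs(red): print(c,st,X[mm].min(0),X[mm].max(0),ray(C,c,.055))
E
```

```text
[153.10093758 300.28444202] [212.40375033 321.13776808]
[156.93530531 313.7704335 ] [227.74122124 375.08173401]
[155.59431039 310.2081984 ] [222.37724154 360.83279359]
[156.64102564 311.80769231] [152 304   9  14  78] [0.37927907 0.15321921 0.03435846] [0.38941603 0.16228296 0.06560965] [[0.38031995 0.1514528  0.055     ]]
```

View pics/s7.png

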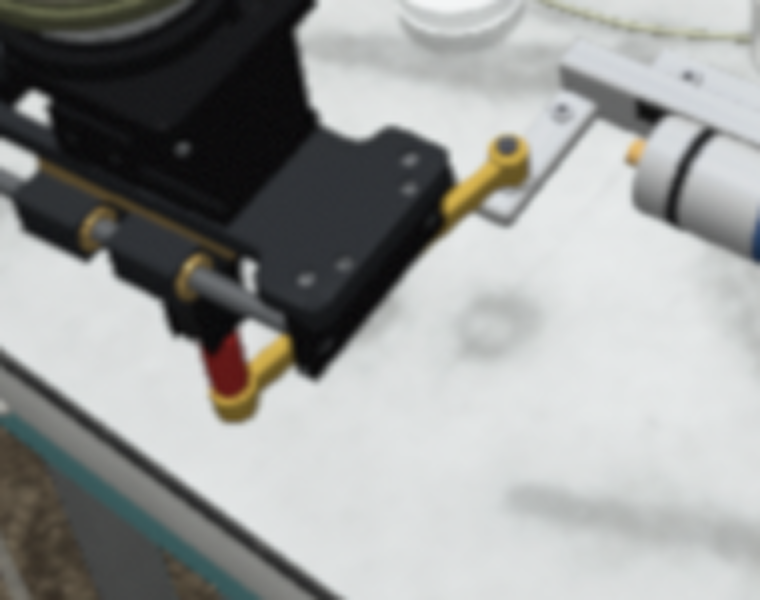

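The shut fingers passed just over the knob, so the real tips are about 24.5 mm behind the TCP (consistent with the cartridge contact). I'll reopen, go 25 mm lower, and grip.

```bash
python3 -m pendant '0 0 0 0 0 0;0 0 0 0 0 0;0 0 0 0 0 0;0 0 0 0 0 0;0 0 0 0 0 0' -0.1; python3 -m pendant '0.05 0 0 0 0 0;0.09 0 0 0 0 0;0.1 0 0 0 0 0;0.1 0 0 0 0 0'; python3 -m pendant '0 0 0 0 0 0;0 0 0 0 0 0;0 0 0 0 0 0;0 0 0 0 0 0;0 0 0 0 0 0;0 0 0 0 0 0' -1 6
```

```text
time: 15.75
ee_pos: [0.3873, 0.1642, 0.0401]
eef_rot: [-0.042, 0.706, 0.042, 0.706]
ft_force: [0.1, 0.3, -0.7]
width: 0.0335
time: 16.15
ee_pos: [0.3869, 0.1639, 0.0147]
eef_rot: [-0.043, 0.706, 0.042, 0.705]
ft_force: [0.1, -0.3, 0.1]
width: 0.039
time: 16.75
ee_pos: [0.3875, 0.1643, 0.0153]
eef_rot: [-0.042, 0.706, 0.043, 0.706]
ft_force: [0.4, -0.3, 1.9]
width: 0.0156
```

Gripped (15.6 mm wide). Working out arc waypoints about the hinge.

```bash
python3 - <<'E'
from h import *
s=r.read_state();M=Ro.from_quat(s['eef_rot']).as_matrix();k=s['ee_pos'][:2];hg=np.array([.537,.1545]);v=k-hg;R0=np.hypot(*v);a0=np.arctan2(v[1],v[0])%(2*np.pi);a1=2*np.pi+.1195-np.pi/2
print(R0,a1-a0)
prev=None
for i in range(25):
    if i%8==0: base=a0+(a1-a0)*i/24; pb=R0*np.array([np.cos(base),np.sin(base)])
    a=a0+(a1-a0)*i/24
    if i%8!=0: pass
    p=R0*np.array([np.cos(a),np.sin(a)])
    q=prev if (prev is not None) else p
    b0=(i-1)//8*8 if i else 0; pb=R0*np.array([np.cos(a0+(a1-a0)*b0/24),np.sin(a0+(a1-a0)*b0/24)])
    print(i,np.round((M.T@np.r_[p-pb,0])/.25,3), np.round(p+hg,4))
E
```

```text
0.14984309833339235 1.7557590810237205
0 [0. 0. 0.] [0.3875 0.1643]
1 [-0.    -0.043 -0.007] [0.3872 0.1533]
2 [-0.    -0.087 -0.01 ] [0.3876 0.1424]
3 [-0.    -0.131 -0.01 ] [0.3889 0.1315]
4 [-0.    -0.175 -0.007] [0.391  0.1208]
5 [-0.    -0.218 -0.001] [0.3939 0.1102]
6 [-0.    -0.261  0.009] [0.3975 0.0998]
7 [-0.    -0.303  0.021] [0.4019 0.0898]
8 [-0.    -0.344  0.037] [0.4069 0.0801]
9 [-0.    -0.04   0.019] [0.4127 0.0708]
10 [-0.    -0.078  0.04 ] [0.4192 0.0619]
11 [-0.    -0.115  0.064] [0.4263 0.0535]
12 [-0.    -0.149  0.091] [0.4339 0.0457]
13 [-0.    -0.182  0.12 ] [0.4422 0.0385]
14 [ 0.    -0.213  0.151] [0.4509 0.0319]
15 [ 0.    -0.241  0.185] [0.4601 0.0259]
16 [ 0.    -0.266  0.221] [0.4697 0.0206]
17 [ 0.    -0.023  0.037] [0.4797 0.0161]
18 [ 0.    -0.043  0.076] [0.4899 0.0122]
19 [ 0.    -0.06   0.117] [0.5005 0.0092]
20 [ 0.    -0.074  0.158] [0.5112 0.0069]
21 [ 0.    -0.086  0.201] [0.522  0.0054]
22 [ 0.    -0.094  0.244] [0.533  0.0047]
23 [ 0.    -0.098  0.287] [0.5439 0.0048]
24 [ 0.    -0.1    0.331] [0.5549 0.0057]
```

```bash
python3 -m pendant '0 -0.043 -0.007 0 0 0;0 -0.087 -0.01 0 0 0;0 -0.131 -0.01 0 0 0;0 -0.175 -0.007 0 0 0;0 -0.218 -0.001 0 0 0;0 -0.261 0.009 0 0 0;0 -0.303 0.021 0 0 0;0 -0.344 0.037 0 0 0'
```

```text
time: 17.55
ee_pos: [0.407, 0.0789, 0.0151]
eef_rot: [-0.042, 0.706, 0.042, 0.706]
ft_force: [-0.8, 1.1, 1.6]
width: 0.0161
```

```bash
python3 -m pendant '0 -0.04 0.019 0 0 0;0 -0.078 0.04 0 0 0;0 -0.115 0.064 0 0 0;0 -0.149 0.091 0 0 0;0 -0.182 0.12 0 0 0;0 -0.213 0.151 0 0 0;0 -0.241 0.185 0 0 0;0 -0.266 0.221 0 0 0'
```

```text
time: 18.35
ee_pos: [0.47, 0.0195, 0.015]
eef_rot: [-0.042, 0.706, 0.042, 0.706]
ft_force: [-2.5, -0.4, 2.0]
width: 0.016
```

```bash
python3 -m pendant '0 -0.023 0.037 0 0 0;0 -0.043 0.076 0 0 0;0 -0.06 0.117 0 0 0;0 -0.074 0.158 0 0 0;0 -0.086 0.201 0 0 0;0 -0.094 0.244 0 0 0;0 -0.098 0.275 0 0 0;0 -0.098 0.275 0 0 0'
```

```text
time: 19.15
ee_pos: [0.5425, 0.0031, 0.0151]
eef_rot: [-0.043, 0.705, 0.042, 0.706]
ft_force: [-0.1, -6.1, 2.0]
width: 0.0161
```

```bash
python3 -m pendant '0 -0.004 0.02 0 0 0;0 -0.006 0.04 0 0 0;0 -0.006 0.05 0 0 0;0 -0.006 0.05 0 0 0'; python3 -m pendant '0 0 0.008 0 0 0;0 0 0.008 0 0 0'; python3 -m pendant '0 0 0.008 0 0 0;0 0 0.008 0 0 0'
```

```text
time: 19.55
ee_pos: [0.5546, 0.0036, 0.0152]
eef_rot: [-0.043, 0.705, 0.042, 0.706]
ft_force: [1.6, -6.1, 1.3]
width: 0.0158
time: 19.75
ee_pos: [0.5564, 0.0038, 0.0151]
eef_rot: [-0.043, 0.706, 0.042, 0.706]
ft_force: [1.2, -5.7, 1.0]
width: 0.0153
time: 19.95
ee_pos: [0.5584, 0.004, 0.0151]
eef_rot: [-0.043, 0.705, 0.042, 0.706]
ft_force: [0.6, -5.7, -0.2]
width: 0.0157
```

```bash
python3 -m pendant '0 0 0.008 0 0 0;0 0 0.008 0 0 0'|grep -E 'ee_|ft'; python3 -m pendant '0 0 0.008 0 0 0;0 0 0.008 0 0 0'|grep -E 'ee_|ft|wid'
python3 - <<'E'
from h import *
C=cal("scene");p,d=vision.camera("scene");X=cloud(C,d);H=hsv(p);h,s,v=H[...,0],H[...,1],H[...,2]
yel=(h>12)&(h<30)&(s>150)&(v>90)&(abs(X[...,0]-.53)<.05)&(abs(X[...,1]-.09)<.1)&(X[...,2]<.04); c,st,m=blobs(yel)[0]; uv=np.argwhere(m)[:,::-1]; P=ray(C,uv,.027); print('arm yaw',line(P[:,:2]),st)
cv2.imwrite("pics/s8.png",cv2.resize(p[200:350,200:390],None,fx=4,fy=4,interpolation=cv2.INTER_CUBIC))
E
```

```text
ee_pos: [0.5604, 0.0042, 0.0151]
ft_force: [1.6, -6.1, 0.3]
ee_pos: [0.5613, 0.0043, 0.015]
ft_force: [-4.3, -6.2, 3.5]
width: 0.0154
arm yaw (np.float32(0.11947246), array([0.5419254 , 0.07087678], dtype=float32)) [223 258  90  43 510]
```

View pics/s8.png

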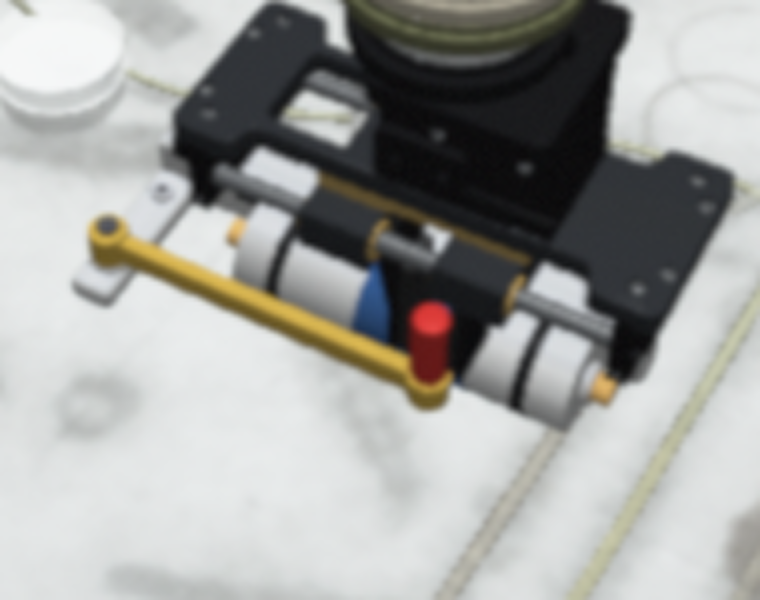

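Picture: the keeper arm lies along the bar (arm yaw 0.1195 against 0.119), so it's shut. The fingers slid slightly ahead on the knob. Opening and lifting straight up.

```bash
python3 -m pendant '0 0 0 0 0 0;0 0 0 0 0 0;0 0 0 0 0 0;0 0 0 0 0 0;0 0 0 0 0 0' -0.1; python3 -m pendant '-0.04 0 0 0 0 0;-0.1 0 0 0 0 0;-0.3 0 0 0 0 0;-0.6 0 0 0 0 0;-0.6 0 0 0 0 0;-0.6 0 0 0 0 0'; python3 -m pendant '0 0 -0.2 0 0 0;0 0.2 -0.5 0 0 0;0 0.5 -0.7 0 0 0;0 0.5 -0.7 0 0 0;0 0.5 -0.7 0 0 0;0 0.5 -0.7 0 0 0;0 0.5 -0.7 0 0 0'
python3 - <<'E'
from h import *
for n in("top","scene"):
    p,d=vision.camera(n);C=cal(n);X=cloud(C,d);z=X[...,2];H=hsv(p);h,s,v=H[...,0],H[...,1],H[...,2]; cv2.imwrite(f"pics/{n}9.png",p)
    m=(z>.040)&(z<.05)&(abs(X[...,0]-.58)<.03)&(abs(X[...,1]-.027)<.09); Q=X[blobs(m)[0][2]]; print(n,'ridge',line(Q[:,:2]),len(Q))
    nb=(h>10)&(h<25)&(s>90)&(abs(X[...,0]-.585)<.03)&(abs(X[...,1]-.02)<.12)&((X[...,1]<-.02)|(X[...,1]>.09)); print('nip',[(np.round(ray(C,c,.022)[0],4),st[4]) for c,st,mm in blobs(nb,2)])
    red=((h<6)|(h>174))&(s>150)&(v>90)&(abs(X[...,0]-.56)<.06)&(abs(X[...,1])<.07); print('knob',[(np.round(ray(C,c,.055)[0],4),np.round(X[mm].mean(0),4),st[4]) for c,st,mm in blobs(red)])
    yel=(h>12)&(h<30)&(s>150)&(v>90)&(abs(X[...,0]-.545)<.04)&(abs(X[...,1]-.09)<.1); c,st,m=blobs(yel)[0]; uv=np.argwhere(m)[:,::-1]; P=ray(C,uv,.029); print('arm',line(P[:,:2]),st[4])
p=cv2.imread("pics/top9.png"); cv2.imwrite("pics/t9.png",cv2.resize(p[150:350,180:400],None,fx=3.6,fy=3,interpolation=cv2.INTER_CUBIC))
E
```

```text
time: 20.9
ee_pos: [0.5615, 0.0058, 0.0151]
eef_rot: [-0.042, 0.706, 0.043, 0.706]
ft_force: [0.7, 0.3, -0.2]
width: 0.0379
time: 21.5
ee_pos: [0.5638, 0.0053, 0.1707]
eef_rot: [-0.042, 0.703, 0.043, 0.709]
ft_force: [-0.3, -0.1, -0.3]
width: 0.0392
time: 22.2
ee_pos: [0.3726, 0.1085, 0.1655]
eef_rot: [-0.043, 0.706, 0.043, 0.706]
ft_force: [0.2, -0.2, 0.2]
width: 0.0392
top ridge (np.float32(0.11864706), array([0.58301115, 0.03050316], dtype=float32)) 1030
nip [(array([0.5746, 0.1117, 0.022 ]), np.int32(24)), (array([ 0.594 , -0.0539,  0.022 ]), np.int32(19))]
knob [(array([0.5564, 0.0043, 0.055 ]), array([0.5556, 0.0054, 0.0629]), np.int32(54))]
arm (np.float32(0.11301012), array([0.5458018 , 0.08899616], dtype=float32)) 329
scene ridge (np.float32(0.119905785), array([0.58048797, 0.02508151], dtype=float32)) 990
nip [(array([ 0.5914, -0.0539,  0.022 ]), np.int32(34)), (array([0.5716, 0.1126, 0.022 ]), np.int32(13))]
knob [(array([5.484e-01, 5.000e-04, 5.500e-02]), array([0.5491, 0.001 , 0.0539]), np.int32(142))]
arm (np.float32(0.11708768), array([0.5405593 , 0.07021604], dtype=float32)) 503
```

View pics/t9.png

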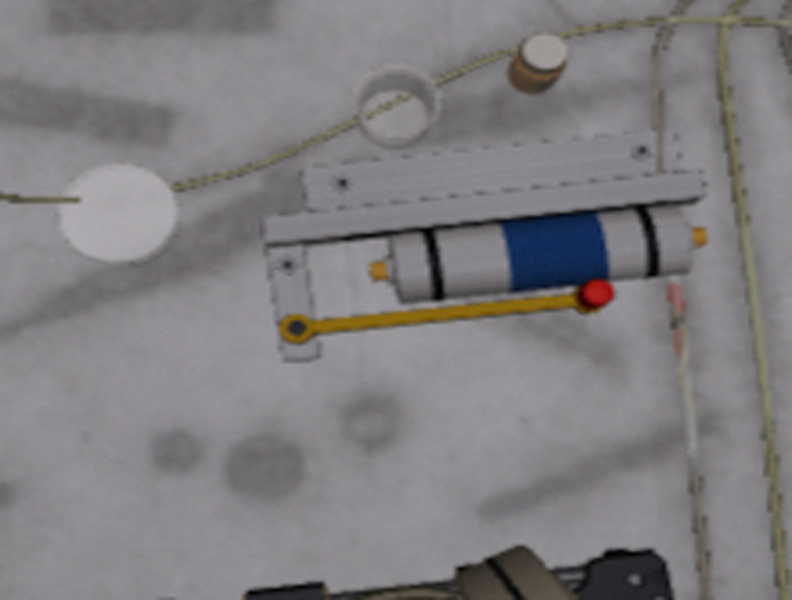

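Top view: knob at (0.556, 0.005), expected shut position (0.555, 0.006). The cartridge is square and the bystanders haven't moved. There's plenty of time, so I'll confirm full closure with a gentle push from behind the knob, fingers shut.

```bash
python3 - <<'E'
from h import *
plan([.526,.0014,.1],.12)
E
```

```text
row [ 2.612e-01 -4.951e-01  5.564e-01 -8.000e-04  2.000e-04 -1.000e-04] mm [ 152.8 -106.4  -65.3]
```

```bash
python3 -m pendant '0 -0.495 0.556 0 0 0;0.1 -0.495 0.556 0 0 0;0.2 -0.495 0.556 0 0 0;0.26 -0.495 0.556 0 0 0;0.26 -0.495 0.556 0 0 0;0.26 -0.495 0.556 0 0 0;0.26 -0.495 0.556 0 0 0' -1 6; python3 -m pendant '0.15 0 0 0 0 0;0.28 0 0 0 0 0;0.298 0 0 0 0 0;0.298 0 0 0 0 0;0.298 0 0 0 0 0'; python3 -m pendant '0 0 0.02 0 0 0;0 0 0.036 0 0 0;0 0 0.036 0 0 0'
```

```text
time: 23.0
ee_pos: [0.5255, 0.0024, 0.1009]
eef_rot: [-0.042, 0.706, 0.042, 0.706]
ft_force: [-0.1, -0.4, -0.6]
width: 0.0012
time: 23.5
ee_pos: [0.5267, 0.0029, 0.0279]
eef_rot: [-0.042, 0.705, 0.043, 0.707]
ft_force: [-0.1, -0.3, 0.4]
width: 0.0004
time: 23.8
ee_pos: [0.5352, 0.0036, 0.0263]
eef_rot: [-0.042, 0.706, 0.043, 0.706]
ft_force: [-0.4, -0.3, -0.0]
width: 0.0002
```

```bash
for i in 1; do python3 -m pendant '0 0 0.008 0 0 0;0 0 0.008 0 0 0'|grep -E 'ee_p|ft'; python3 -m pendant '0 0 0.004 0 0 0;0 0 0.004 0 0 0'|grep -E 'ee_p|ft'; python3 -m pendant '0 0 0.004 0 0 0;0 0 0.004 0 0 0'|grep -E 'ee_p|ft'; done
```

```text
ee_pos: [0.536, 0.0034, 0.0256]
ft_force: [-2.5, -0.9, 2.7]
ee_pos: [0.5363, 0.0034, 0.0254]
ft_force: [-5.8, -0.7, 3.8]
ee_pos: [0.5366, 0.0033, 0.0252]
ft_force: [-9.5, -1.8, 7.2]
```

The force rises with no travel, so the keeper is on its end stop. Backing off, lifting clear and doing a last check.

```bash
python3 -m pendant '0 0 -0.03 0 0 0;0 0 -0.1 0 0 0;-0.15 0 -0.15 0 0 0;-0.35 0 -0.3 0 0 0;-0.5 0 -0.5 0 0 0;-0.5 0 -0.5 0 0 0;-0.5 0 -0.5 0 0 0;-0.5 0 -0.5 0 0 0'
python3 - <<'E'
from h import *
for n in("top","scene"):
    p,d=vision.camera(n);C=cal(n);X=cloud(C,d);z=X[...,2];H=hsv(p);h,s,v=H[...,0],H[...,1],H[...,2]
    q=cv2.imread(f"pics/{n}0.png"); 
    m=(z>.040)&(z<.05)&(abs(X[...,0]-.58)<.03)&(abs(X[...,1]-.027)<.09); print(n,'ridge',line(X[blobs(m)[0][2]][:,:2]))
    red=((h<6)|(h>174))&(s>150)&(v>90)&(abs(X[...,0]-.56)<.06)&(abs(X[...,1])<.07); print('knob',[(np.round(ray(C,c,.055)[0],4),st[4]) for c,st,mm in blobs(red)])
    yel=(h>12)&(h<30)&(s>150)&(v>90)&(abs(X[...,0]-.545)<.04)&(abs(X[...,1]-.09)<.1); c,st,m=blobs(yel)[0]; print('arm',line(ray(C,np.argwhere(m)[:,::-1],.029)[:,:2]))
    b=(slice(150,205),slice(180,350)) if n=="top" else (slice(190,245),slice(190,360)); print('bystander img diff',np.abs(p[b].astype(int)-q[b]).mean())
E
```

```text
time: 25.2
ee_pos: [0.4148, -0.0105, 0.1509]
eef_rot: [-0.042, 0.705, 0.043, 0.707]
ft_force: [0.4, -0.1, -0.3]
width: 0.0007
top ridge (np.float32(0.12684485), array([0.58308303, 0.02995333], dtype=float32))
knob [(array([0.5565, 0.0043, 0.055 ]), np.int32(55))]
arm (np.float32(0.11420627), array([0.5458307 , 0.08867779], dtype=float32))
bystander img diff 5.7113725490196074
scene ridge (np.float32(0.5846734), array([ 0.5888257 , -0.03737242], dtype=float32))
knob []
arm (np.float32(0.06887074), array([0.5455059 , 0.04093172], dtype=float32))
bystander img diff 108.09386809269162
```

```bash
python3 -c "
from bench import close_job
print(close_job())"
```

```text
the job is handed in; nothing more can be done
None
```

I rolled the cartridge to the stop, swung the keeper shut, let go and handed the job in at about 25 s. The cartridge took five strokes, with the open fingertips pressed on its crown at both ends. It went up against the rubber strip with about 31 N of stop reaction. I then gripped the knob lightly, swung the keeper shut, released it and moved the arm clear.

**Last checks:**
- **Cartridge:** its centre is about x = -22 mm, y = -15 mm of the holder, inside the 20 mm allowance. Its yaw read 0.119–0.120 rad after parking and again after the keeper was shut, against 0.119 for the bar.
- **Keeper:** the knob is within about 2 mm of its shut position. A gentle push from behind met a hard stop, rising to 9.5 N with no travel. The robot was touching nothing at hand-in.
- **Bystanders:** the vial, beaker and petri dishes looked unmoved in the top view after the keeper was shut. I did not measure their positions.

**What disagreed or failed:**
- **Fingertip length:** the real fingertips sit about 24 mm behind the stated TCP. My first grip on the knob therefore closed just above it, and I repeated it lower.
- **Contact while shutting:** at the end of the swing the fingers slid ahead on the knob. They may have brushed the cartridge about 4–5 mm below its crown, within the 10 mm limit.
- **Final pictures:** in the last top view the cartridge's yaw read 0.127 rad with its position unchanged, which I took as noise. The last scene view was blocked by the arm and confirmed nothing.

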